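# Drop a cleaning tablet into the mug and hold the dispenser open

## Robot

A 6-joint arm with a two-finger parallel gripper is mounted at the origin on the work surface. World frame = base frame: x ahead of the robot, y to its left, z up, the work surface at z = 0. Lengths are in m, angles in rad, forces in N, time in s.
With the tool pointing down it reaches from about 0.3 to 0.775 m from the base axis. Payload 14.6 kg.
Tool frame: the origin (TCP) lies between the finger pads; the fingertips stand ctrl.tip_extent ahead of it and the grasp point (between the pads) lies 3 mm ahead of it (ctrl.tip_extent is the distance from the TCP to the fingertips, in m); z points along the fingers, y is the line along which they close (so a half turn about z gives the same grasp; the last joint's range is limited). The gripper opens to 94 mm and grips with 3 to 60 N. Pads are 16 mm wide; open, the fingers measure 119 mm over their backs; the gripper's body (75 mm by 177 mm) begins 78 mm behind the grasp point.
Start: joints at [-1.394, 0.3, 1.521, -0, 1.321, -0.067], TCP at [0.133, -0.534, 0.227] pointing down, gripper open.
Joint ranges: [-3.03, 3.03], [-0.79, 2.21], [0.23, 2.52], [-1.04, 4.18], [0, 3.07], [-2.55, 2.55]. Speed limits (rad/s): [2.22, 2.22, 2.57, 3.14, 3.14, 3.14].

## Interface

Orientations are given as [roll, pitch, yaw] about the fixed x, y, z axes, in that order (R = Rz(yaw) Ry(pitch) Rx(roll)).
In Python, from station import ctrl, optics gives the robot as it stands (ctrl), with the cameras (optics).
- The arm moves only by the tool shift_gripper, called by a JSON object that holds its "api" and its "payload". Schema: {"type":"object","properties":{"steps":{"type":"array","items":{"type":"array","items":{"type":"number"},"minItems":6,"maxItems":6},"minItems":1,"maxItems":10},"aperture":{"type":"number"},"grip_force":{"type":"number"},"only":{"type":"string"},"quiet":{"type":"boolean"},"lines":{"type":"string"}},"required":["steps"],"additionalProperties":false}. steps is a list of rows, 1 to 10 of them, each of 6 numbers: dx, dy, dz in m, then a rotation vector rx, ry, rz in rad; each row shifts and turns the commanded pose from where the row before left it, along the tool's axes as they then stand; what a row does not reach is not made up. A row lasts 1/10 s, in which the tool goes at most 0.05 m and 0.15 rad, less where a joint would pass 70% of its speed; a pose out of reach is approached as far as the arm can. aperture is the finger opening in m, set as the call begins (left out keeps the last). The fingers move at their own pace and stop on an object; grip_force is the grip in N (left out, the last holds). Time passes only in rows, so rows that do not move let the fingers close. The tool returns the time, the measured TCP pose, the force, the opening and the grip force at its end. only (a regular expression) keeps the lines of the reply that match it, lines (a string "A,B") keeps lines A to B, and quiet returns only ok. Input that does not fit is refused with a message, and nothing moves.
- ctrl.get_obs(): the state, without advancing time (a new reading comes with each control period).
- optics.camera(name): name is "side" or "top" or "wrist"; returns a dict with "pixels" (400x640x3 uint8, blue, green, red), "fx", "fy", "cx", "cy" (pixels), "extrinsics" (4x4, takes a point from camera to world coordinates). Camera axes: x right, y up, looking along -z (the intrinsics and any distortion apply to the point x, -y, -z); pixel columns grow to the right and rows downward; lengths in m; the calibration is good to about 2 mm. A picture is of the moment at which its call begins. There is no depth.
- ctrl.hand_in(): hands the job in; it is judged then, once.
The state is a dict: "time_s": time; "qpos": joint angles; "joint_vel": joint speeds; "tau": joint torques, N m; "ee_pos": TCP position; "eef_rot": TCP orientation; "force": force on the tool from outside, world axes, zero at the start; "moment": the same for the moment, N m; "grip_width": finger opening in m; "grip_force": force on a finger pad.
Only numpy, scipy, OpenCV 4.12 (cv2) and the standard library are available. Lean on these libraries where they do the work, as an engineer would, in place of code of your own. Each camera call takes 0.05 s, during which the arm holds its last target. There are 200 camera calls.

## Task

Stand the empty mug upright on the round blue spot under the tip of the dispenser's chute and let go of it. Then pull the spring-loaded slide out by its black knob until the knob is level with the red mark, so that the green cleaning tablet rolls down into the mug, and finish while still holding the knob out at the mark (it springs shut if let go). Leave the brush, the scraper and the cleaner bottle alone.

Things in the scene. Friction and masses are not known exactly. Their poses are not given: they have to be found in the camera images.
- mug: White ceramic mug, 68 mm outer diameter, 80 mm high, 3 mm wall, open at the top, loose on the shelf, about 0.22 kg. Origin: centre of its underside, z up. Its handle sticks out on its own +y side, 10 mm thick, 36 mm beyond the wall (at the start roughly towards the robot); gripping across its own x axis clears the handle.
- mug_spot (a point): Centre of the flat blue spot (74 mm, with a white ring in it) on the shelf surface where the mug must stand. Axes: those of the dispenser. The chute tip overhangs the spot's local +x edge; nothing overhangs the centre or what is nearer to local -x.
- chute_tip (a point): Middle of the chute floor at its tip, 100 mm above the shelf, 30 mm to local +x of mug_spot (axes of the dispenser). Underside of the tip 97 mm, side walls up to 112 mm above the shelf, chute 40 mm wide, rising at 14 degrees towards local +x. The rim of a mug on the spot passes 17 mm under the tip.
- dispenser: Fixed tablet dispenser. Origin on the shelf below its clear magazine (34 mm square); local -x is its front (mug spot 105 mm ahead of the origin), local +y the way its slide pulls out, z up. White column behind the magazine, both 200 mm high. A white rail runs along local +y at local x 29 mm, height 135 to 147 mm, out to local y 170 mm.
- slide (a joint): How far the slide is pulled out, m: 0 closed (its rest), positive outwards along the dispenser's local +y, end stop at 0.065. A spring pulls it shut: 6 N when closed plus 150 N/m (12 N at 40 mm). The tablet drops before it is out 34 mm.
- knob (a point): Upright black round knob on the slide, 18 mm diameter, 46 mm tall. This point: centre of its lower end, on the slide's steel plate 154 mm above the shelf, 75 mm to local +y of the dispenser's origin when closed; z up, moves with the slide. Pinch it from above, fingers along or across the pull; grip 25 to 40 mm above this point.
- mark: Red mark: two upright fins, 4 mm thick, clipped to the rail on both sides of the slide, tops 153 and 156 mm above the shelf. Origin on the shelf surface below it; axes those of the dispenser. The knob is level with the mark when the knob's point and this origin have the same local y (the line joining the fins runs through the knob's axis): 36 to 46 mm out from closed.
- tablet_center (a point): Centre of the hard green tablet, a 24 mm ball of 14 g, lying at the start on the slide inside the magazine.
- brush: Blue hand brush, 200 x 42 x 20 mm, lying on the shelf, bystander: leave alone. Origin under its middle, long axis x.
- scraper: Scraper with a black handle and steel blade, 280 x 65 x 20 mm, lying on the shelf, bystander: leave alone. Origin under its middle, long axis x.
- cleaner: Orange cleaner bottle, 60 mm diameter, 170 mm tall, standing, bystander: leave alone. Origin at the centre of its underside.

How it is judged:
On the way, in this order (a step that is already met when the one before it is completed fails the run):
1. the mug stands upright on the spot, let go of, with the slide still closed (horizontal distance between mug and mug_spot below 0.018 m and height (world z) of mug below 0.004 m and angle between mug's own z axis and vertical below 0.08 rad and contact force between mug and the arm below 0.2 N and contact force between mug and the fingers below 0.2 N and value of joint slide below 0.01 m), for 0.2 s.
2. the slide is held at the mark and the tablet is in the mug (y of knob in the frame of mark between -0.005 and 0.005 m and horizontal distance between tablet_center and mug below 0.03 m and z of tablet_center in the frame of mug below 0.04 m and contact force between slide and the fingers above 2 N), for 0.2 s.
At the end, for the whole second after the job is handed in: The fingers hold the knob (over 2 N) within 5 mm of level with the mark along the pull; the tablet lies in the mug; the mug stands still and upright on the shelf, its centre within 18 mm of the spot's centre, not touched by the robot (all of step 2 and horizontal distance between mug and mug_spot below 0.018 m and height (world z) of mug below 0.004 m and angle between mug's own z axis and vertical below 0.08 rad and contact force between mug and the arm below 0.2 N and contact force between mug and the fingers below 0.2 N and linear speed of mug below 0.02 m/s); the arm keeps its last pose, push and grip.
It fails at once if the brush is moved by more than 20 mm (distance of brush from where it was at the start of the episode above 0.02 m).
It fails at once if the scraper is moved by more than 20 mm (distance of scraper from where it was at the start of the episode above 0.02 m).
It fails at once if the cleaner is moved by more than 20 mm (distance of cleaner from where it was at the start of the episode above 0.02 m).
It also fails if it takes over 51 s, if anything falls off the work surface, if the arm or the gripper's body presses on something with over 40 N, if the wrist force passes 120 N, or if a joint passes its speed limit or range.

## Working session

There is one attempt and no reset: what is moved stays moved. The work goes in short steps, Python scripts to look and compute and a tool call to move; the robot and the scene stay as the last step left them, time stands still between calls to the robot, and variables do not carry over. Pictures are saved under pics/ and viewed, at most 10 in all, crops included, and the job is handed in when it is done.

```bash
ls; mkdir -p pics; python3 - <<'E'
from station import ctrl, optics
import cv2, numpy as np
np.set_printoptions(precision=4,suppress=True)
for n in ["side","top","wrist"]:
    c=optics.camera(n); cv2.imwrite(f"pics/{n}0.png",c["pixels"]); print(n,c["fx"],c["fy"],c["cx"],c["cy"],[k for k in c]);print(c["extrinsics"])
print(ctrl.tip_extent, ctrl.get_obs())
E
```

```text
pics
station.py
side 361.62924872565117 361.62924872565117 314.1426238284981 205.693567277864 ['pixels', 'fx', 'fy', 'cx', 'cy', 'extrinsics']
[[-0.9036  0.2241 -0.365   0.2791]
 [-0.4277 -0.5182  0.7406  0.6224]
 [-0.0232  0.8254  0.5641  0.6002]
 [ 0.      0.      0.      1.    ]]
top 393.3207376468529 393.3207376468529 316.987790620678 204.7508977344891 ['pixels', 'fx', 'fy', 'cx', 'cy', 'extrinsics']
[[ 0.0199  0.9825 -0.1853  0.4138]
 [-0.9998  0.0201 -0.0008  0.0054]
 [ 0.0029  0.1853  0.9827  0.9389]
 [ 0.      0.      0.      1.    ]]
wrist 313.4658776276993 313.4658776276993 319.68779922149275 199.96835491091318 ['pixels', 'fx', 'fy', 'cx', 'cy', 'extrinsics']
[[ 0.2408  0.9325  0.2691  0.2105]
 [-0.9706  0.2315  0.0662 -0.5141]
 [-0.0006 -0.2771  0.9608  0.3846]
 [ 0.      0.      0.      1.    ]]
0.022 {'time_s': 0.15, 'qpos': array([-1.3936,  0.3003,  1.5214, -0.    ,  1.3207, -0.0666]), 'joint_vel': array([ 0.0011, -0.003 , -0.0009, -0.0003,  0.0008, -0.0007]), 'tau': array([  0.0002, -53.1966, -35.2826,   0.0708,   0.0236,  -0.0001]), 'ee_pos': array([ 0.1327, -0.5336,  0.227 ]), 'eef_rot': array([-3.1407, -0.0001,  0.2438]), 'force': array([-0.3367,  0.194 , -0.5682]), 'moment': array([-0.0133, -0.0072, -0.0101]), 'grip_force': 0.0, 'grip_width': 0.0938639874368431}
```

View pics/top0.png

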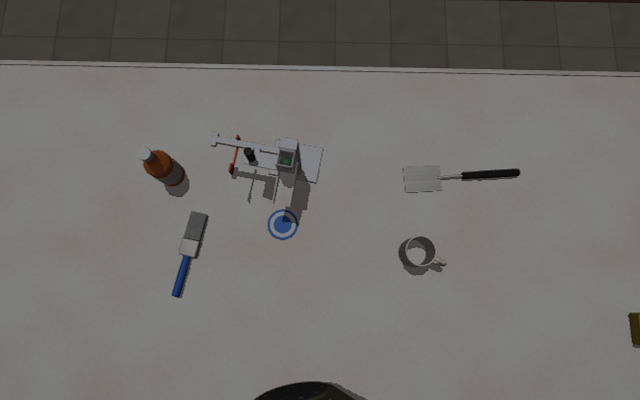

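View pics/side0.png

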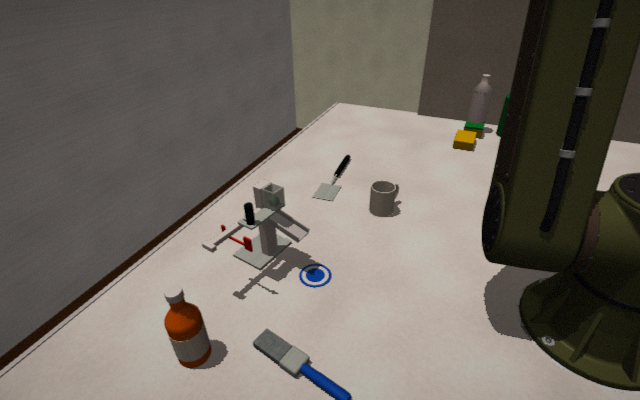

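The top picture shows the spot at (283,224), the mug rim centre around (418,251) with its handle towards (440,262), the dispenser magazine at (288,155), the knob around (250,155), and red fins at (237,140) and (232,168). In the side picture the mug is at (383,198), the spot at (315,275), the knob at (250,214), and the fins at (223,228) and (249,243). I'll crop both for accurate pixels.

```bash
cat > h.py <<'E'
import numpy as np, cv2
np.set_printoptions(precision=4,suppress=True)
def ray(c,u,v):
    E=c["extrinsics"]; d=E[:3,:3]@np.array([(u-c["cx"])/c["fx"],-(v-c["cy"])/c["fy"],-1]); return E[:3,3],d/np.linalg.norm(d)
def onz(c,p,z):
    o,d=ray(c,*p); return o+d*(z-o[2])/d[2]
def tri(*cp):
    A=np.zeros((3,3));b=np.zeros(3);R=[ray(c,*p) for c,p in cp]
    for o,d in R: P=np.eye(3)-np.outer(d,d);A+=P;b+=P@o
    x=np.linalg.solve(A,b); return x,[float(np.linalg.norm((np.eye(3)-np.outer(d,d))@(x-o))) for o,d in R]
def proj(c,X):
    E=c["extrinsics"];q=E[:3,:3].T@(np.asarray(X)-E[:3,3]); return np.array([c["cx"]+c["fx"]*q[0]/-q[2],c["cy"]-c["fy"]*q[1]/-q[2]])
E
python3 - <<'E'
from h import *
from station import ctrl, optics
for n,(x0,y0,x1,y1,s) in dict(top=(200,120,456,280,3),side=(195,170,415,300,3.6)).items():
    im=cv2.imread(f"pics/{n}0.png"); cv2.imwrite(f"pics/{n}_c.png",cv2.resize(im[y0:y1,x0:x1],None,fx=s,fy=s,interpolation=cv2.INTER_CUBIC))
    h=cv2.cvtColor(im,cv2.COLOR_BGR2HSV)
    for k,lo,hi in [("blue",(105,120,50),(130,255,255)),("red",(0,150,60),(4,255,255)),("red2",(174,150,60),(180,255,255)),("green",(50,80,30),(90,255,255)),("black",(0,0,0),(180,255,35))]:
        m=cv2.inRange(h,lo,hi); m[:y0]=0;m[y1:]=0;m[:,:x0]=0;m[:,x1:]=0
        N,_,st,ce=cv2.connectedComponentsWithStats(m); print(n,k,[(st[i].tolist(),ce[i].round(1).tolist()) for i in range(1,N) if st[i,4]>8])
E
```

```text
top blue [([268, 210, 30, 30, 145], [282.6, 225.0]), ([274, 216, 17, 17, 232], [282.2, 224.0])]
top red [([229, 149, 9, 23, 35], [232.8, 161.0])]
top red2 []
top green [([281, 158, 10, 7, 58], [285.9, 161.2])]
top black [([244, 148, 11, 14, 95], [249.4, 154.3]), ([230, 166, 4, 8, 15], [231.8, 169.5])]
side blue [([299, 264, 32, 23, 141], [315.0, 276.0]), ([306, 268, 18, 14, 194], [314.7, 274.8])]
side red [([221, 225, 4, 6, 13], [222.5, 227.2]), ([230, 237, 22, 14, 103], [243.6, 242.2])]
side red2 []
side green []
side black [([335, 170, 7, 7, 27], [338.0, 172.2]), ([199, 201, 10, 6, 18], [203.1, 203.7]), ([244, 203, 11, 22, 159], [249.0, 213.8])]
```

View pics/top_c.png

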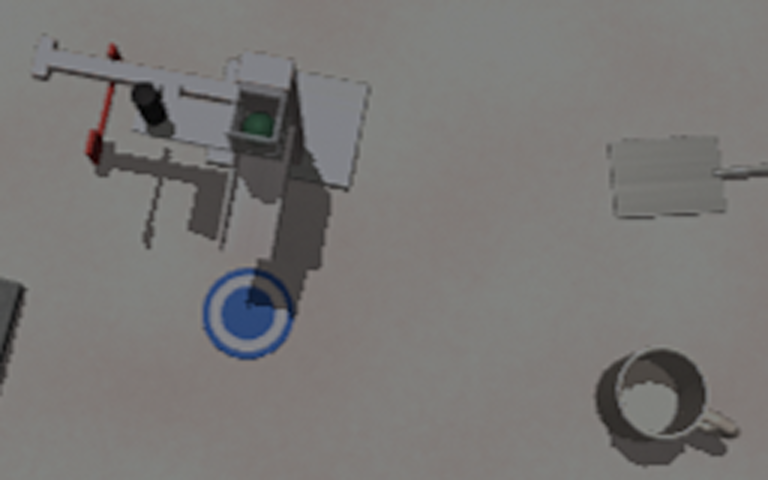

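View pics/side_c.png

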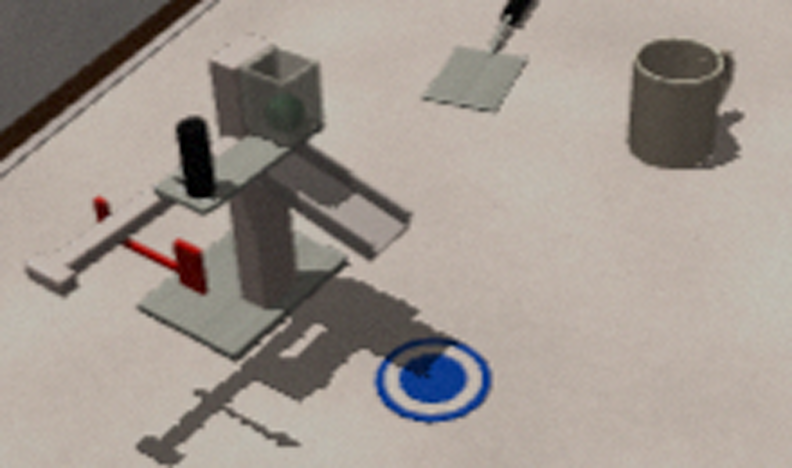

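Crops: the top view has the spot at (282.5,224.5), the mug rim at (420,250.5), and the knob top at (248.8,150.5) with its foot at (252.5,162.5). The side view has the spot at (314.5,275), the mug rim at (383.2,187.1), and the knob top at (247.9,204) with its foot at (251,223). I'll triangulate those.

```bash
python3 - <<'E'
from h import *
from station import ctrl, optics
T=optics.camera("top");S=optics.camera("side")
tc=lambda x,y:(200+(x+.5)/3-.5,120+(y+.5)/3-.5); sc=lambda x,y:(195+(x+.5)/3.6-.5,170+(y+.5)/3.6-.5)
P=dict(spot=((282.5,224.5),(314.5,275)),rim=((420,250.5),(383.2,187.1)),knobtop=(tc(147,91),sc(191,123)),knobfoot=(tc(157,128),sc(202,190)),
 fin_rear_top=(tc(114,47),sc(100,200)),fin_front_top=(tc(95,135),sc(188,244)),railend=(tc(45,42),sc(30,267)),tip_l=(tc(222,248),sc(374,246)),tip_r=(tc(275,262),sc(410,215)),mag_fl=(tc(232,135),sc(279,86)),
 handle=(tc(735,430),sc(732,58)))
for k,(a,b) in P.items(): print(k,*tri((T,a),(S,b)))
X=onz(T,P["spot"][0],0);print("spot z0",X,onz(S,P["spot"][1],0)," rim z.08",onz(T,P["rim"][0],.08),onz(S,P["rim"][1],.08))
E
```

```text
spot [0.5433 0.089  0.0002] [0.0025961394523121495, 0.0025961394523122223]
rim [ 0.4804 -0.2203  0.0781] [0.0012031509281358853, 0.0012031509281358803]
knobtop [0.6613 0.143  0.1994] [0.0014581794732669154, 0.0014581794732670655]
knobfoot [0.6539 0.1449 0.1552] [0.006012121948480748, 0.006012121948480459]
fin_rear_top [0.7077 0.176  0.1548] [0.0013306477930799807, 0.0013306477930798409]
fin_front_top [0.6434 0.1856 0.1515] [0.00011251243836519418, 0.00011251243836516308]
railend [0.716  0.2284 0.1428] [0.002464640411440607, 0.0024646404114405077]
tip_l [0.5749 0.0998 0.1078] [0.001059865898450122, 0.0010598658984499803]
tip_r [0.5676 0.0622 0.106 ] [0.0028886212510515577, 0.0028886212510516205]
mag_fl [0.6356 0.0873 0.197 ] [0.0037801273197777337, 0.003780127319777799]
handle [ 0.4541 -0.2808  0.0551] [0.00026827215876799307, 0.0002682721587679388]
spot z0 [0.5408 0.0882 0.    ] [0.546  0.0892 0.    ]  rim z.08 [ 0.4791 -0.22    0.08  ] [ 0.4808 -0.2169  0.08  ]
```

Everything agrees with the text: the rim is at z 0.078, the knob top at 0.199 and its foot at 0.155, and the spot is at z 0. The spot-to-knob distance is 0.130 (0.129 expected), which gives a dispenser yaw of about -0.19. The mug handle points at -1.98 rad, so I grasp at yaw 1.16.

For placing I'll use yaw 2.95, which keeps the camera side away from the dispenser. The mug slides in low from local -x.

```bash
cat > go.py <<'E'
import sys
from h import *
from scipy.spatial.transform import Rotation as R
from station import ctrl, optics
def need(x,y,z,yaw):
    o=ctrl.get_obs(); A=R.from_euler("xyz",o["eef_rot"]); B=R.from_euler("xyz",[np.pi,0,yaw])
    print("t",round(o["time_s"],2),"tool d",A.inv().apply(np.array([x,y,z])-o["ee_pos"]),"in target axes",B.inv().apply(np.array([x,y,z])-o["ee_pos"]),"rot",(A.inv()*B).as_rotvec(),"q",o["qpos"])
if __name__=="__main__": need(*map(float,sys.argv[1:]))
E
```

{"api": "shift_gripper", "payload": {"steps": [[0.03,-0.016,0,0,0,0],[0.03,-0.016,0,0,0,0],[0.03,-0.016,0,0,0,0],[0.03,-0.016,0,0,0,0],[0.03,-0.016,0,0,0,0],[0.03,-0.016,0,0,0,0],[0.03,-0.016,0,0,0,0],[0.03,-0.016,0,0,0,0],[0.03,-0.016,0,0,0,0],[0.03,-0.016,0,0,0,0]], "aperture": 0.094}}

```text
time_s: 1.25
ee_pos: [0.3861, -0.3049, 0.2275]
eef_rot: [3.142, -0.0, 0.244]
force: [0.2, 0.0, 0.0]
grip_width: 0.0941
grip_force: 0.0
```

{"api": "shift_gripper", "payload": {"steps": [[0.028,-0.015,0,0,0,0],[0.028,-0.015,0,0,0,0],[0.028,-0.015,0,0,0,0],[0.028,-0.015,0,0,0,0],[0,0,0,0,0,-0.13],[0,0,0,0,0,-0.13],[0,0,0,0,0,-0.13],[0,0,0,0,0,-0.13],[0,0,0,0,0,-0.13],[0,0,0,0,0,-0.13]]}}

```text
time_s: 2.25
ee_pos: [0.4794, -0.2207, 0.2273]
eef_rot: [-3.141, -0.0, 1.029]
force: [0.0, 0.9, -0.2]
grip_width: 0.0942
grip_force: 0.0
```

{"api": "shift_gripper", "payload": {"steps": [[0,0,0,0,0,-0.136],[0,0,0,0,0,0],[0,0,0,0,0,0]]}}

```text
time_s: 2.55
ee_pos: [0.4794, -0.2208, 0.2274]
eef_rot: [-3.141, 0.0, 1.156]
force: [0.2, -1.0, -0.2]
grip_width: 0.0937
grip_force: 0.0
```

```bash
python3 go.py 0.480 -0.220 0.19 1.16
python3 - <<'E'
from h import *
from station import ctrl, optics
c=optics.camera("wrist"); cv2.imwrite("pics/w1.png",c["pixels"]); print(c["extrinsics"])
print("rim pred",proj(c,[.48,-.22,.08]))
E
```

```text
t 2.55 tool d [0.0009 0.0002 0.0374] in target axes [0.0009 0.0002 0.0374] rot [-0.0001  0.     -0.0042] q [-0.5009  0.2507  1.5838 -0.      1.3073 -0.0859]
[[ 0.9149  0.3881  0.1115  0.5112]
 [-0.4038  0.8788  0.2544 -0.1466]
 [ 0.0008 -0.2778  0.9606  0.385 ]
 [ 0.      0.      0.      1.    ]]
rim pred [320.5815 191.9233]
```

View pics/w1.png

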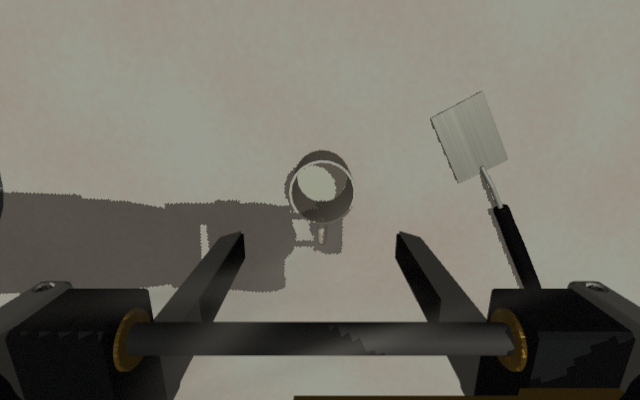

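The wrist view has the rim centred at (321,191) against a predicted (320.6,191.9), and the handle points straight down the image, square to the closing line. I descend and grip.

{"api": "shift_gripper", "payload": {"steps": [[0.001,0,0.028,0,0,0],[0,0,0.028,0,0,0],[0,0,0.028,0,0,0],[0,0,0.028,0,0,0],[0,0,0.028,0,0,0],[0,0,0.028,0,0,0],[0,0,0,0,0,0]]}}

```text
time_s: 3.3
ee_pos: [0.4783, -0.219, 0.0564]
eef_rot: [-3.136, -0.0, 1.157]
force: [-0.4, -0.6, 1.8]
grip_width: 0.094
grip_force: 0.0
```

{"api": "shift_gripper", "payload": {"steps": [[0,0,0,0,0,0],[0,0,0,0,0,0],[0,0,0,0,0,0],[0,0,0,0,0,0],[0,0,0,0,0,0],[0,0,0,0,0,0],[0,0,0,0,0,0],[0,0,0,0,0,0]], "aperture": 0.055, "grip_force": 20}}

```text
time_s: 4.1
ee_pos: [0.4806, -0.2202, 0.0607]
eef_rot: [3.139, 0.0, 1.16]
force: [1.6, 0.1, 6.4]
grip_width: 0.0663
grip_force: 20.0
```

```bash
python3 go.py 0.455 0.106 0.1 2.95
```

```text
t 4.1 tool d [ 0.2888 -0.1538 -0.0398] in target axes [ 0.0873  0.3154 -0.0393] rot [ 0.0016  0.0023 -1.7904] q [-0.499   0.4543  1.7358  0.0001  0.949  -0.0879]
```

{"api": "shift_gripper", "payload": {"steps": [[0,0,-0.02,0,0,0],[0,0,-0.02,0,0,0],[0,0,0,0,0,-0.14],[0,0,0,0,0,-0.14],[0,0,0,0,0,-0.14],[0,0,0,0,0,-0.14],[0,0,0,0,0,-0.14],[0,0,0,0,0,-0.14],[0,0,0,0,0,-0.14],[0,0,0,0,0,-0.14]]}}

```text
time_s: 5.1
ee_pos: [0.4796, -0.2198, 0.0994]
eef_rot: [-3.141, -0.001, 2.285]
force: [-0.7, -0.1, -1.7]
grip_width: 0.0659
grip_force: 20.0
```

{"api": "shift_gripper", "payload": {"steps": [[0,0,0,0,0,-0.14],[0,0,0,0,0,-0.14],[0,0,0,0,0,-0.14],[0,0,0,0,0,-0.14],[0,0,0,0,0,-0.11],[0,0,0,0,0,0],[0,0,0,0,0,0]]}}

```text
time_s: 5.8
ee_pos: [0.4798, -0.2198, 0.0994]
eef_rot: [3.142, -0.0, 2.946]
force: [0.2, 0.7, -2.7]
grip_width: 0.0658
grip_force: 20.0
```

```bash
python3 go.py 0.455 0.106 0.1 2.95
```

```text
t 5.8 tool d [ 0.0875  0.3148 -0.0005] in target axes [ 0.0864  0.3151 -0.0006] rot [ 0.0001 -0.0002 -0.0037] q [-0.4991  0.3952  1.7141 -0.      1.0325 -1.8746]
```

{"api": "shift_gripper", "payload": {"steps": [[0.0087,0.0315,0,0,0,0],[0.0087,0.0315,0,0,0,0],[0.0087,0.0315,0,0,0,0],[0.0087,0.0315,0,0,0,0],[0.0087,0.0315,0,0,0,0],[0.0087,0.0315,0,0,0,0],[0.0087,0.0315,0,0,0,0],[0.0087,0.0315,0,0,0,0],[0.0087,0.0315,0,0,0,0],[0.0087,0.0315,0,0,0,0]]}}

```text
time_s: 6.8
ee_pos: [0.4542, 0.1072, 0.0996]
eef_rot: [3.141, 0.0, 2.946]
force: [0.1, -0.1, -1.9]
grip_width: 0.0664
grip_force: 20.0
```

{"api": "shift_gripper", "payload": {"steps": [[0,0,0,0,0,0],[0,0,0,0,0,0],[0,0,0,0,0,0]]}}

```text
time_s: 7.1
ee_pos: [0.4546, 0.1053, 0.0994]
eef_rot: [-3.141, -0.0, 2.948]
force: [-0.5, -0.2, -2.8]
grip_width: 0.0659
grip_force: 20.0
```

```bash
python3 go.py 0.455 0.106 0.066 2.95
python3 - <<'E'
from h import *
from station import ctrl, optics
c=optics.camera("wrist"); s=optics.camera("side")
# each left: wrist; right: side crop
a=c["pixels"][60:300,150:490]; b=s["pixels"][170:350,210:465]
cv2.imwrite("pics/w2.png",np.hstack([cv2.resize(a,(400,283)),cv2.resize(b,(400,283))]))
print(proj(c,[.5433,.089,0]),proj(c,[.455,.106,.12]), proj(s,[.455,.106,.12]))
E
```

```text
t 7.1 tool d [-0.0003  0.0007  0.0334] in target axes [-0.0003  0.0007  0.0334] rot [-0.0001 -0.     -0.002 ] q [ 0.1492  0.2743  1.8823 -0.0001  0.9851 -1.2279]
[321.1609 299.7024] [321.721  282.9379] [350.9843 250.687 ]
```

View pics/w2.png

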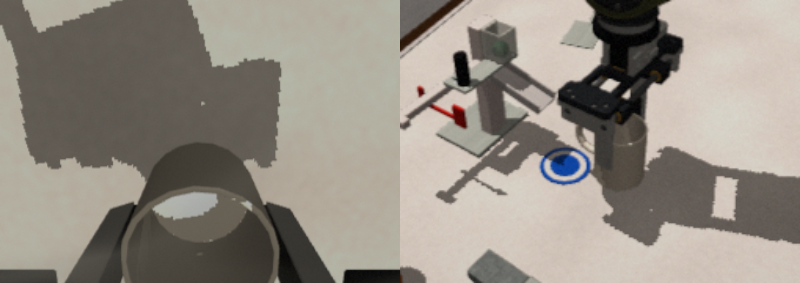

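The mug is upright in the grip with its handle towards the dispenser, next to the spot. I lower it to about 5 mm above the shelf and slide it in.

{"api": "shift_gripper", "payload": {"steps": [[0,0,0.011,0,0,0],[0,0,0.011,0,0,0],[0,0,0.011,0,0,0],[0,0,0,0,0,0]]}}

```text
time_s: 7.6
ee_pos: [0.4535, 0.1057, 0.0645]
eef_rot: [-3.14, -0.003, 2.949]
force: [-0.3, -1.1, -1.8]
grip_width: 0.066
grip_force: 20.0
```

{"api": "shift_gripper", "payload": {"steps": [[-0.01,0,0,0,0,0],[-0.01,0,0,0,0,0],[-0.01,0,0,0,0,0],[-0.01,0,0,0,0,0],[-0.01,0,0,0,0,0],[-0.01,0,0,0,0,0],[-0.01,0,0,0,0,0],[-0.01,0,0,0,0,0],[0,0,0,0,0,0],[0,0,0,0,0,0]]}}

```text
time_s: 8.6
ee_pos: [0.5329, 0.0907, 0.0662]
eef_rot: [-3.141, -0.001, 2.95]
force: [-0.6, -0.1, -2.9]
grip_width: 0.066
grip_force: 20.0
```

```bash
python3 go.py 0.5433 0.089 0.0607 2.95
```

```text
t 8.6 tool d [-0.0105  0.0004  0.0055] in target axes [-0.0105  0.0004  0.0055] rot [-0.0001 -0.0005 -0.0003] q [ 0.1007  0.4692  1.6967  0.      0.9763 -1.2782]
```

{"api": "shift_gripper", "payload": {"steps": [[-0.0105,0,0,0,0,0],[0,0,0.002,0,0,0],[0,0,0.002,0,0,0],[0,0,0.001,0,0,0],[0,0,0,0,0,0],[0,0,0,0,0,0]]}}

```text
time_s: 9.2
ee_pos: [0.5433, 0.0887, 0.0615]
eef_rot: [-3.142, -0.0, 2.95]
force: [0.4, 0.3, -2.1]
grip_width: 0.0663
grip_force: 20.0
```

```bash
python3 - <<'E'
from h import *
from station import ctrl, optics
s=optics.camera("side"); cv2.imwrite("pics/s3.png",cv2.resize(s["pixels"][150:310,210:410],None,fx=3,fy=3,interpolation=cv2.INTER_CUBIC))
E
```

```text
(no output)
```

View pics/s3.png

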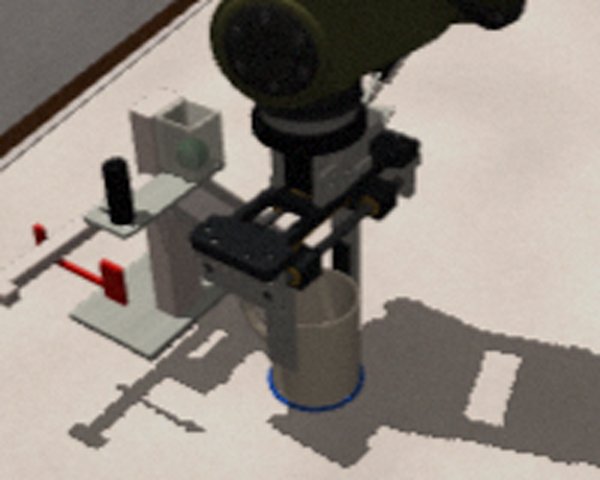

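The mug covers the spot with an even blue ring around it (bottom around (318,400) in the crop) and is almost down; the force is still -2.1 N. I lower 2 mm more and open.

{"api": "shift_gripper", "payload": {"steps": [[0,0,0.001,0,0,0],[0,0,0.0005,0,0,0],[0,0,0,0,0,0]]}}

```text
time_s: 9.55
ee_pos: [0.5435, 0.0887, 0.0606]
eef_rot: [3.141, 0.0, 2.95]
force: [-3.6, -1.2, 6.0]
grip_width: 0.066
grip_force: 20.0
```

{"api": "shift_gripper", "payload": {"steps": [[0,0,0,0,0,0],[0,0,0,0,0,0],[0,0,0,0,0,0],[0,0,0,0,0,0],[0,0,0,0,0,0],[0,0,0,0,0,0],[0,0,0,0,0,0],[0,0,0,0,0,0]], "aperture": 0.094}}

```text
time_s: 10.35
ee_pos: [0.5434, 0.0887, 0.0599]
eef_rot: [-3.142, 0.0, 2.95]
force: [0.4, -0.6, 0.3]
grip_width: 0.0938
grip_force: 0.0
```

{"api": "shift_gripper", "payload": {"steps": [[0,0,-0.02,0,0,0],[0,0,-0.02,0,0,0],[0,0,-0.03,0,0,0],[0,0,-0.03,0,0,0],[0,0,-0.03,0,0,0],[0,0,-0.03,0,0,0],[0,0,-0.03,0,0,0],[0,0,0,0,0,0],[0,0,0,0,0,0]]}}

```text
time_s: 11.25
ee_pos: [0.5433, 0.0887, 0.2499]
eef_rot: [3.141, 0.001, 2.95]
force: [0.1, -0.1, -0.2]
grip_width: 0.094
grip_force: 0.0
```

```bash
python3 go.py 0.660 0.143 0.25 2.95
python3 - <<'E'
from h import *
from station import ctrl, optics
s=optics.camera("side");w=optics.camera("wrist")
cv2.imwrite("pics/s4.png",np.hstack([cv2.resize(s["pixels"][170:300,210:410],(400,260)),cv2.resize(w["pixels"],(400,250))[:, :] if 0 else cv2.resize(w["pixels"][:,112:528],(400,385))[:260] if 0 else cv2.resize(w["pixels"],(400,260))]))
print("w spot",proj(w,[.5433,.089,0]),"rim",proj(w,[.5433,.089,.08]),"knobtop",proj(w,[.6606,.143,.2]), "side rim",proj(s,[.5433,.089,.08]))
E
```

```text
t 11.25 tool d [-0.1042  0.0756 -0.    ] in target axes [-0.1042  0.0755 -0.0001] rot [ 0.0002  0.0005 -0.0002] q [ 0.0953  0.2843  1.4885  0.      1.3683 -1.2837]
w spot [320.2506 174.1299] rim [320.3507 188.9162] knobtop [414.8976 352.7976] side rim [314.8399 248.8601]
```

View pics/s4.png

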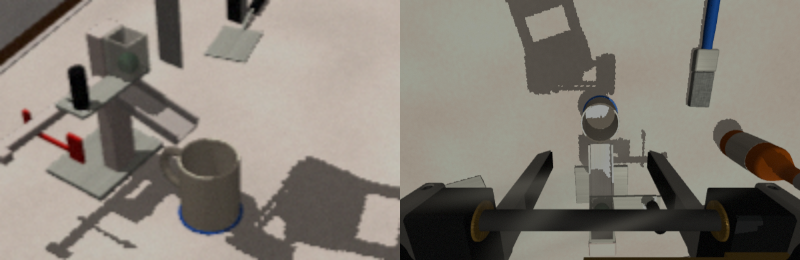

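The mug stands released and centred: the side rim is at about (315.5,248.5) against a predicted (314.8,248.9). Now I move over the knob with a 40 mm opening.

{"api": "shift_gripper", "payload": {"steps": [[-0.0208,0.0151,0,0,0,0],[-0.0208,0.0151,0,0,0,0],[-0.0208,0.0151,0,0,0,0],[-0.0208,0.0151,0,0,0,0],[-0.0208,0.0151,0,0,0,0],[0,0,0,0,0,0],[0,0,0,0,0,0],[0,0,0,0,0,0]], "aperture": 0.04}}

```text
time_s: 12.15
ee_pos: [0.6593, 0.1427, 0.2495]
eef_rot: [-3.141, -0.001, 2.95]
force: [0.7, -0.4, 0.4]
grip_width: 0.0404
grip_force: 0.0
```

```bash
python3 go.py 0.660 0.143 0.19 2.95
python3 - <<'E'
from h import *
from station import ctrl, optics
s=optics.camera("side");w=optics.camera("wrist")
cv2.imwrite("pics/s5.png",np.hstack([cv2.resize(s["pixels"][150:280,190:345],None,fx=2.5,fy=2.5,interpolation=cv2.INTER_CUBIC),cv2.resize(w["pixels"][130:330,240:400],(260,325))]))
print("w knobtop",proj(w,[.6606,.143,.2]),"foot",proj(w,[.6606,.143,.154]))
E
```

```text
t 12.15 tool d [-0.0007  0.0005  0.0595] in target axes [-0.0007  0.0005  0.0595] rot [-0.0004 -0.0009 -0.0004] q [ 0.1588  0.5768  1.0788 -0.      1.487  -1.22  ]
w knobtop [320.9246 231.1815] foot [320.7311 210.9588]
```

View pics/s5.png

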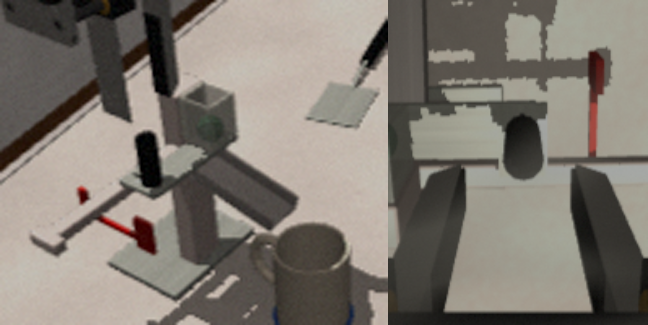

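The knob top is centred between the fingers at about (323,228) in wrist pixels against a predicted (321,231), so within 2 mm. The red front fin is at u≈368, about 40 mm further out. I descend and grip.

{"api": "shift_gripper", "payload": {"steps": [[0,0,0.015,0,0,0],[0,0,0.015,0,0,0],[0,0,0.015,0,0,0],[0,0,0.0145,0,0,0],[0,0,0,0,0,0],[0,0,0,0,0,0]]}}

```text
time_s: 12.85
ee_pos: [0.6599, 0.143, 0.1904]
eef_rot: [-3.141, -0.0, 2.95]
force: [0.1, 0.3, 0.1]
grip_width: 0.0402
grip_force: 0.0
```

{"api": "shift_gripper", "payload": {"steps": [[0,0,0,0,0,0],[0,0,0,0,0,0],[0,0,0,0,0,0],[0,0,0,0,0,0],[0,0,0,0,0,0],[0,0,0,0,0,0],[0,0,0,0,0,0],[0,0,0,0,0,0]], "aperture": 0.01, "grip_force": 40}}

```text
time_s: 13.65
ee_pos: [0.6602, 0.1446, 0.1911]
eef_rot: [3.139, 0.002, 2.951]
force: [3.9, 9.7, 0.2]
grip_width: 0.0172
grip_force: 40.0
```

```bash
python3 - <<'E'
from h import *
from station import ctrl, optics
o=ctrl.get_obs(); yl=np.array([.189,.982,0]); print("local y from origin",(o["ee_pos"]-[.6464,.0692,0])@yl,o["ee_pos"])
w=optics.camera("wrist"); im=w["pixels"]; h=cv2.cvtColor(im,cv2.COLOR_BGR2HSV); m=cv2.inRange(h,(0,140,50),(5,255,255))|cv2.inRange(h,(175,140,50),(180,255,255))
N,_,st,ce=cv2.connectedComponentsWithStats(m)
for i in range(1,N):
    if st[i,4]>15: print(st[i],ce[i])
cv2.imwrite("pics/w6.png",im)
print("expect fin rear/front",proj(w,[.7077,.176,.155]),proj(w,[.6434,.1856,.153]))
E
```

```text
local y from origin 0.07666709349371872 [0.6602 0.1446 0.1911]
[371 220   6  34 176] [373.6932 237.2727]
[373 277   8  12  75] [376.4933 282.68  ]
expect fin rear/front [376.5742 290.6235] [376.8016 201.2624]
```

The grip settled on the knob, with the closed stop pushing the tool out 1.6 mm, so this measured pose is the closed reference. I pull 41 mm measured from here, to (0.668,0.185).

{"api": "shift_gripper", "payload": {"steps": [[0,0.005,0,0,0,0],[0,0.005,0,0,0,0],[0,0.005,0,0,0,0],[0,0.005,0,0,0,0],[0,0.005,0,0,0,0],[0,0.005,0,0,0,0],[0,0.005,0,0,0,0],[0,0.005,0,0,0,0],[0,0.003,0,0,0,0],[0,0,0,0,0,0]]}}

```text
time_s: 14.7
ee_pos: [0.6674, 0.1842, 0.1909]
eef_rot: [-3.139, -0.002, 2.949]
force: [-10.5, -9.3, 6.8]
grip_width: 0.0171
grip_force: 40.0
```

{"api": "shift_gripper", "payload": {"steps": [[0,0,0,0,0,0],[0,0,0,0,0,0],[0,0,0,0,0,0],[0,0,0,0,0,0],[0,0,0,0,0,0]]}}

```text
time_s: 15.2
ee_pos: [0.6673, 0.1838, 0.1909]
eef_rot: [-3.139, -0.002, 2.949]
force: [-10.9, -9.7, 5.9]
grip_width: 0.0173
grip_force: 40.0
```

```bash
python3 go.py 0.668 0.1849 0.1911 2.95
```

```text
t 15.2 tool d [-0.0004  0.0012 -0.0002] in target axes [-0.0004  0.0012 -0.0002] rot [-0.003  -0.0021 -0.0012] q [ 0.2165  0.6551  1.0905 -0.002   1.3991 -1.1611]
```

{"api": "shift_gripper", "payload": {"steps": [[0,0.0013,0,0,0,0],[0,0,0,0,0,0],[0,0,0,0,0,0],[0,0,0,0,0,0],[0,0,0,0,0,0]]}}

```text
time_s: 15.7
ee_pos: [0.6675, 0.185, 0.1909]
eef_rot: [-3.138, -0.002, 2.949]
force: [-10.9, -11.0, 5.9]
grip_width: 0.0168
grip_force: 40.0
```

```bash
python3 - <<'E'
from h import *
from station import ctrl, optics
s=optics.camera("side");w=optics.camera("wrist");t=optics.camera("top")
cv2.imwrite("pics/s7.png",np.vstack([np.hstack([cv2.resize(s["pixels"][190:300,210:350],(420,330),interpolation=cv2.INTER_CUBIC),cv2.resize(t["pixels"][130:250,210:332],(335,330),interpolation=cv2.INTER_CUBIC)]),cv2.resize(w["pixels"][170:320,240:582],(755,265) if 0 else (755,264))]))
o=ctrl.get_obs();print(o["ee_pos"],o["grip_force"])
h=cv2.cvtColor(w["pixels"],cv2.COLOR_BGR2HSV); m=cv2.inRange(h,(0,140,50),(5,255,255))|cv2.inRange(h,(175,140,50),(180,255,255))
N,_,st,ce=cv2.connectedComponentsWithStats(m)
for i in range(1,N):
    if st[i,4]>8: print(st[i],ce[i])
k=o["ee_pos"].copy();k[2]=.154;x=np.array([.982,-.189,0])
print("knob foot",proj(w,k),"ideal fins",proj(w,k+.025*x+[0,0,.001]),proj(w,k-.025*x-[0,0,.001]))
E
```

```text
[0.6676 0.185  0.1909] 40.00552833080292
[315 175   6  38 204] [317.7059 192.9069]
[318 285   5  10  45] [319.9778 289.9778]
knob foot [320.2827 236.9057] ideal fins [320.38   271.2037] [320.1798 200.6026]
```

View pics/s7.png

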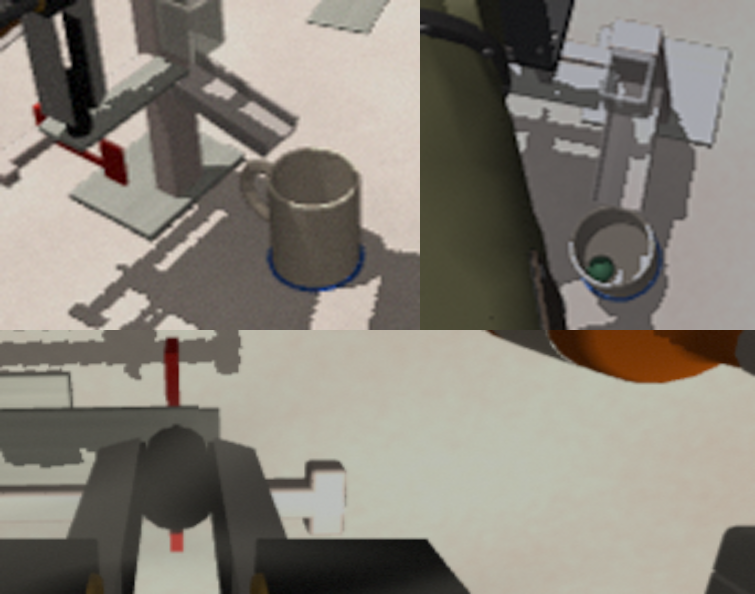

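The top crop shows the green tablet inside the mug, around (600,268). In the wrist view the fins at u≈318 and 320 line up with the knob at u≈320, within about 1 mm. Both are as required, so I hand in.

```bash
python3 -c "
from station import ctrl, optics
print(ctrl.hand_in())"
```

```text
the job is handed in; nothing more can be done
None
```

The job is handed in (the call gave no verdict): the mug stands released on the blue spot with the green tablet inside, and the gripper is still holding the knob about 1 mm from level with the red mark, at about 16 s of robot time.

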